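# Flip a repair tray's status flag to green

### The arm

A 6-joint arm with a two-finger parallel gripper is mounted at the origin on the work surface. World frame = base frame: x ahead of the robot, y to its left, z up, the work surface at z = 0. Lengths are in m, angles in rad, forces in N, time in s.
With the tool pointing down it reaches from about 0.325 to 0.775 m from the base axis. Payload 5.5 kg.
Tool frame: the origin (TCP) lies at the very end of the fingers, on their centre line; the grasp point (between the pads) lies 19 mm behind it; x points along the fingers, y is the direction in which the jaws open and shut, and the axes are right-handed (so a half turn about x gives the same grasp; the last joint's range is limited). The gripper opens to 85 mm and grips with 20 to 120 N. Pads are 22 mm wide; open, the fingers measure 114 mm over their backs; the gripper's body (76 mm by 85 mm) begins 54 mm behind the grasp point. The pads swing forward as they close: fully open they stand 13 mm farther back than shut.
Start: joints at [-1.247, 0.091, 1.231, -0, 1.82, -0.057], TCP at [0.223, -0.557, 0.231] pointing down, gripper open.
Joint ranges: [-2.87, 2.87], [-0.86, 2.18], [0.17, 2.46], [-1.51, 4.65], [0.06, 2.69], [-2.65, 2.65]. Speed limits (rad/s): [2.57, 2.57, 3.01, 3.14, 3.14, 3.14].

### API

Orientations are given as a rotation vector (axis times angle).
In Python, from station import env gives the robot as it stands.
- The arm moves only by the tool drive_tool, never from a script. Its argument "motion" is text: rows parted by semicolons, each of 4 numbers parted by spaces: the shift along the tool's x, y, z each as a share of 200 mm, from -1 to 1, then the turn about the tool's x as a share of 45 degrees, from -1 to 1. A call has 1 to 12 rows; each row is the pose to reach, as a shift and turn from the pose measured when the call began, along the tool's axes at that moment; what a row does not reach only later rows make up. A row lasts 1/12 s, in which the tool goes at most 41.7 mm and 7.16 degrees, less where a joint would pass 70% of its speed; a pose out of reach is approached as far as the arm can. A call with a number of a shift or a turn outside -1 to 1 is refused whole. A call with a gripper value outside its range is refused whole. "gripper" is the opening, from 0 (shut) to 1 (fully open), set as the call begins (left out, the last holds). The fingers move at their own pace and stop on an object; "force" is the grip in N (left out, the last holds). Time passes only in rows, so rows that repeat a pose let the fingers close. It gives the time, the measured TCP pose, the force and the opening at its end, in the units of the state.
- env.sense(): the state, without advancing time (a new reading comes with each control period).
- env.read_camera(name): name is "scene" or "top"; returns the picture (420x560x3 uint8, red, green, blue); there is no depth.
- env.get_calibration(name): a dict with "vfov" (degrees; the focal length in pixels is half the picture's height over the tangent of half this angle, whatever the lens; pixels are square), "cx", "cy" (the principal point, pixels), "dist" ([k1, k2, p1, p2, k3] as OpenCV has them; the pictures are not rectified), "R" (3x3) and "t" (3): a world point X has camera coordinates R X + t. Camera axes: x right, y down, z forward; pixel columns grow to the right and rows downward; lengths in m; the calibration is good to about 2 mm. A picture is of the moment at which its call begins. get_calibration takes no time and is no camera call.
- env.job_done(): hands the job in, once; it reports no verdict.
The state is a dict: "time_s": time; "joints": joint angles; "joint_vel": joint speeds; "joint_torque": joint torques, N m; "tcp_pos": TCP position; "orientation": TCP orientation; "wrist_force": force on the tool from outside, world axes, zero at the start; "ft_torque": the same for the moment, N m; "opening": finger opening in m.
Only numpy, scipy, OpenCV 4.12 (cv2) and the standard library are available. Lean on these libraries where they do the work, as an engineer would, in place of code of your own. Each camera call takes 0.05 s, during which the arm holds its last target. There are 200 camera calls.

### The job

The spectacles in the blue job tray are finished: with a fingertip, flip that tray's status flag right over its pivot, from red to green, so that it lies fully down on the other side with the green face up. Only push and press the flag (its black thumb tab included), do not pinch or lift anything, and do not push the tray out of its place. Leave the grey tray's flag on red and everything else on the bench as it is.

Things in the scene. Friction and masses are not known exactly. Their poses are not given: they have to be found in the camera images.
- tray_blue: Shallow open job tray, painted blue, holding the finished brown spectacles in its front half. 200 (x) x 160 (y) mm, rim 22 mm high, walls and floor 5 mm, about 0.95 kg, loose on the bench. Origin: centre of its underside; z up, x to its rear (away from the robot within 0.3 rad), y to its left. Its rear post (x = 73 to 83 mm, 16 mm wide, 93 mm high) carries the flag's axle, pointing to -x.
- flag_blue (a joint): Hinge of the blue tray's flip-over flag. 0: level to the tray's left (+y), red face (white bar) up. pi/2: upright. pi: level to its right (-y), green face (white dot) up. Stops at 0 and pi; starts at 0 to 0.3. Stiff (0.03 N m): the flag stays where it is left.
- pivot_blue (a point): Point on the blue tray's axle at mid-width of the flag, 85 mm above the bench (35, 0, 85 mm in the tray's frame); axes as the tray's, axle along x. The hub is 10 mm thick. Under flag and tab is free space down to the tray floor, 80 mm below.
- edge_blue (a point): Middle of the free outer edge of the blue tray's flag, 80 mm from the axle. The flag is a plate 4 mm thick and 56 mm wide along the axle. Axes: z normal to the red face, y out from the axle.
- tab_blue (a point): Middle of the free end of the blue flag's black thumb tab, 32 mm from the axle. The tab (46 mm wide along the axle, 4 mm thick) lies in the flag's plane on the other side of the axle: pressing it down raises the flag.
- tray_grey: Shallow open job tray, grey, holding the unfinished black spectacles without lenses in its front half. 200 (x) x 160 (y) mm, rim 22 mm high, walls and floor 5 mm, about 0.95 kg, loose on the bench. Origin: centre of its underside; z up, x to its rear (away from the robot within 0.3 rad), y to its left. Its rear post (x = 73 to 83 mm, 16 mm wide, 93 mm high) carries the flag's axle, pointing to -x.
- flag_grey (a joint): Hinge of the grey tray's flip-over flag. 0: level to the tray's left (+y), red face (white bar) up. pi/2: upright. pi: level to its right (-y), green face (white dot) up. Stops at 0 and pi; starts at 0 to 0.3. Stiff (0.03 N m): the flag stays where it is left.
- pivot_grey (a point): Point on the grey tray's axle at mid-width of the flag, 85 mm above the bench (35, 0, 85 mm in the tray's frame); axes as the tray's, axle along x. The hub is 10 mm thick. Under flag and tab is free space down to the tray floor, 80 mm below.
- edge_grey (a point): Middle of the free outer edge of the grey tray's flag, 80 mm from the axle. The flag is a plate 4 mm thick and 56 mm wide along the axle. Axes: z normal to the red face, y out from the axle.
- tab_grey (a point): Middle of the free end of the grey flag's black thumb tab, 32 mm from the axle. The tab (46 mm wide along the axle, 4 mm thick) lies in the flag's plane on the other side of the axle: pressing it down raises the flag.
- glasses_brown: Finished spectacles with dark brown rims and lenses, folded, standing on the lower rims in the front half of the blue tray: 135 mm wide (y), 20 mm deep (x), 38 mm high, 30 g. Origin: middle of the underside of the front. Leave it alone.
- glasses_black: Black spectacles without lenses, folded, standing on the lower rims in the front half of the grey tray: 135 mm wide (y), 20 mm deep (x), 38 mm high, 30 g. Origin: middle of the underside of the front. Leave it alone.
- mug: Bystander: white ceramic mug, 80 mm across, 95 mm tall. Origin: centre of its underside. Leave alone.
- spray: Bystander: clear round spray bottle with blue cap, 48 mm across, 130 mm tall. Origin: centre of its underside. Leave alone.
- driver: Bystander: red-handled screwdriver lying flat, 160 mm long. Origin: at its middle. Leave alone.
- case: Bystander: closed red spectacle case, 65 x 160 x 42 mm. Origin: centre of its underside. Leave alone.
- pad: Bystander: yellow block of note paper, 75 x 75 x 20 mm. Origin: centre of its underside. Leave alone.

How it is judged:
At the end, for the whole second after the job is handed in: The blue tray's flag is at rest within 8 degrees (0.14 rad) of fully down on its green-up side; the grey tray's flag is still on red; the blue tray stands flat on the bench within 25 mm of where it was (value of joint flag_blue above 3 rad and velocity of joint flag_blue between -0.05 and 0.05 rad/s and value of joint flag_grey below 0.5 rad and distance of tray_blue from where it was at the start of the episode below 0.025 m and height (world z) of tray_blue below 0.005 m and angle between tray_blue's own z axis and vertical below 0.05 rad and linear speed of tray_blue below 0.01 m/s); the robot touches nothing.
It fails at once if a tray is pushed more than 25 mm (distance of any of tray_blue, tray_grey from where it was at the start of the episode above 0.025 m).
It fails at once if a tray is lifted (10 mm) or tipped (0.15 rad) (height (world z) of any of tray_blue, tray_grey above 0.01 m or angle between any of tray_blue, tray_grey's own z axis and vertical above 0.15 rad).
It fails at once if the grey tray's flag is moved (15 mm at its edge) (distance of edge_grey from where it was at the start of the episode above 0.015 m).
It fails at once if spectacles are lifted, carried or knocked (30 mm) (distance of any of glasses_brown, glasses_black from where it was at the start of the episode above 0.03 m).
It fails at once if a bystander is lifted, carried or knocked (30 mm) (distance of any of mug, spray, driver, case, pad from where it was at the start of the episode above 0.03 m).
It also fails if it takes over 43 s, if anything falls off the work surface, if the arm or the gripper's body presses on something with over 40 N, if the wrist force passes 120 N, or if a joint passes its speed limit or range.

## Working session

There is one attempt and no reset: what is moved stays moved. The work goes in short steps, Python scripts to look and compute and a tool call to move; the robot and the scene stay as the last step left them, time stands still between calls to the robot, and variables do not carry over. Pictures are saved under pics/ and viewed, about 8 in all and at most 12, crops included, and the job is handed in when it is done.

Besides the shell and the picture viewer there is one more tool, called after ">>>" as name(argument=value, ...) on one line, values as JSON. drive_tool: Moves the arm, as the interface text tells. Shift numbers are shares of 200 mm and turn numbers shares of 45 degrees, none past 1 either way. Its arguments: {"type":"object","properties":{"motion":{"type":"string"},"gripper":{"type":"number"},"force":{"type":"number"}},"required":["motion"]}

```bash
mkdir -p pics
cat > h.py <<'E'
import numpy as np, cv2
from station import env
def cal(n):
    c=env.get_calibration(n); f=210/np.tan(np.radians(c["vfov"])/2)
    return np.array([[f,0,c["cx"]],[0,f,c["cy"]],[0,0,1]]),np.array(c["dist"],float),np.array(c["R"]),np.array(c["t"])
def proj(n,P):
    K,d,R,t=cal(n); return cv2.projectPoints(np.array(P,float).reshape(-1,3),cv2.Rodrigues(R)[0],t,K,d)[0][:,0]
def ray(n,p):
    K,d,R,t=cal(n); u=cv2.undistortPoints(np.array(p,float).reshape(-1,1,2),K,d)[:,0]
    return -R.T@t, np.c_[u,np.ones(len(u))]@R
def atz(n,p,z):
    o,v=ray(n,p); return o+v*((z-o[2])/v[:,2])[:,None]
def snap(n,name,box=None,s=1):
    im=env.read_camera(n)[:,:,::-1]; cv2.imwrite('pics/full_'+name,im)
    if box: x0,y0,x1,y1=box; im=im[y0:y1,x0:x1]
    cv2.imwrite('pics/'+name,cv2.resize(im,None,fx=s,fy=s,interpolation=cv2.INTER_CUBIC))
E
python3 - <<'E'
from h import *
snap('top','t1.png',None,1.4);snap('scene','s1.png',None,1.4)
for n in('top','scene'):
    c=env.get_calibration(n);print(n,c['vfov'],c['dist'],-np.array(c['R']).T@c['t'])
print(env.sense())
E
```

```text
top 42.4690943489738 [-0.09879857  0.          0.          0.          0.        ] [ 0.3987148  -0.00915731  1.3703716 ]
scene 43.322216252353456 [-0.12455649  0.          0.          0.          0.        ] [1.28697283 0.42195362 1.16012975]
{'time_s': 0.1, 'joints': array([-1.24671945e+00,  9.18005089e-02,  1.23179093e+00,  1.14740467e-05,
        1.81977730e+00, -5.66745148e-02]), 'joint_vel': array([-0.00183906, -0.00242075, -0.00268803, -0.00200293,  0.00141785,
        0.00151938]), 'joint_torque': array([ 2.73933212e-03, -4.60217285e+01, -4.19218719e+01, -7.41036570e-05,
        1.05995566e-02,  1.22111055e-05]), 'tcp_pos': array([ 0.22290693, -0.55678672,  0.23023941]), 'orientation': array([ 2.01351716,  0.38987781, -2.01398009]), 'wrist_force': array([-0.72203043, -0.28800039,  0.39977351]), 'ft_torque': array([-0.00598963,  0.04379931, -0.01587082]), 'opening': 0.08510130547476587}
```

View pics/t1.png

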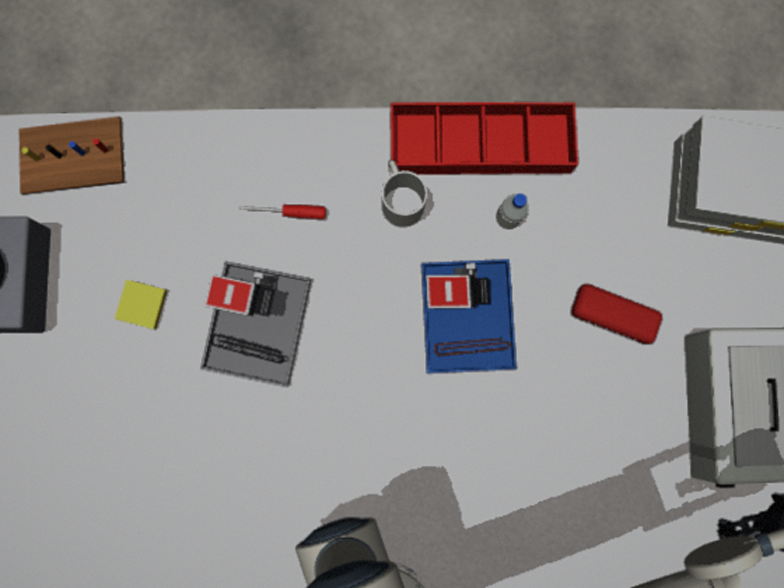

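View pics/s1.png

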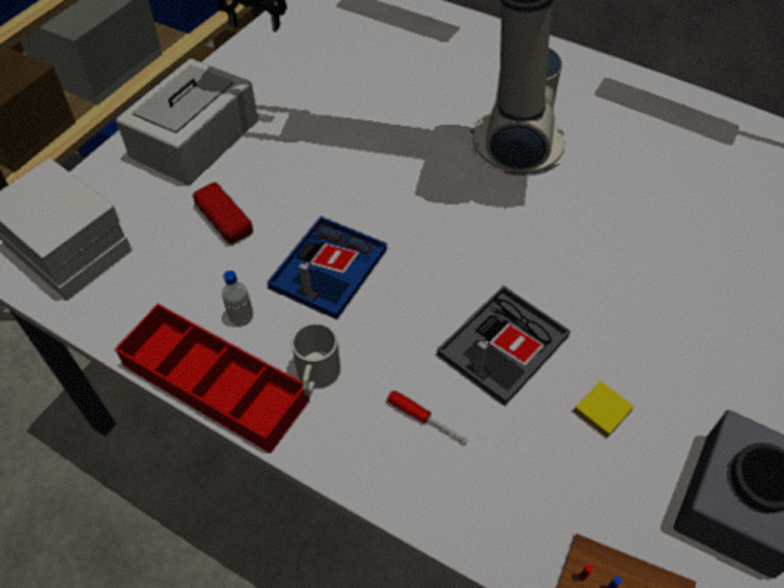

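The top view (shown at 1.4x) has the blue tray at about (422–516, 260–373), its red flag at (427–472, 275–308) and the black tab at (473–491). The grey tray is well to the left. Next I'll enlarge the blue tray.

Run:
```python
import cv2,numpy as np
a=cv2.imread('pics/full_t1.png')[180:272,295:375]; b=cv2.imread('pics/full_s1.png')[150:230,185:285]
a=cv2.resize(a,None,fx=5,fy=5,interpolation=2);b=cv2.resize(b,None,fx=4,fy=4,interpolation=2)
c=np.zeros((460,800,3),np.uint8);c[:,:400]=a;c[:320,400:]=b;cv2.imwrite('pics/c1.png',c)
```

```text
(no output)
```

View pics/c1.png

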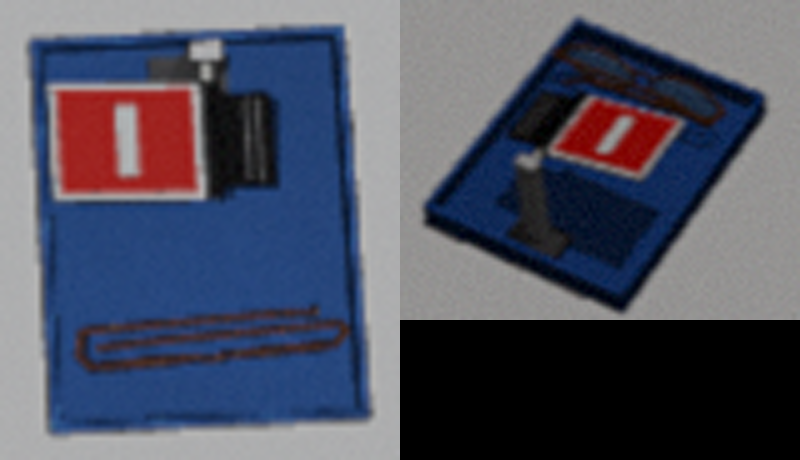

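In the left half of the crop, the tray rim corners are at (29,40), (343,27), (50,432) and (370,415). The flag's outer edge runs (50,85)–(57,200), the tab's end is at x≈277, y 93–187, and the post top is at (207,48).

```bash
cat >> h.py <<'E'
from scipy.optimize import least_squares
def Tm(p): c,s=np.cos(p[2]),np.sin(p[2]); return np.array([[c,-s,0,p[0]],[s,c,0,p[1]],[0,0,1,0],[0,0,0,1]])
def tr(p,X): return np.array(X,float)@Tm(p)[:3,:3].T+Tm(p)[:3,3]
E
python3 - <<'E'
from h import *
c2=lambda p:np.array(p)/5+[295,180]
px=c2([(29,40),(343,27),(50,432),(370,415)])
print(atz('top',px,.022).round(4))
rim=[(.1,.08,.022),(.1,-.08,.022),(-.1,.08,.022),(-.1,-.08,.022)]
r=least_squares(lambda p:(proj('top',tr(p,rim))-px).ravel(),[.45,-.1,0]);p=r.x
print('pose',p,r.fun.round(1))
for a in (0,.1,.2,.3):
  Q=[(35e-3+x,y*np.cos(a),.085+y*np.sin(a)+.002) for x,y in((.028,.08),(-.028,.08),(.023,-.032),(-.023,-.032))]
  print(a,((proj('top',tr(p,Q))-[295,180])*5).round(0).tolist(),((proj('scene',tr(p,Q))-[185,150])*4+[400,0]).round(0).tolist())
print('pivot',tr(p,[(.035,0,.085)]), 'post',(proj('top',tr(p,[(.078,0,.093)]))-[295,180])*5)
from scipy.spatial.transform import Rotation as R
print(R.from_rotvec(env.sense()['orientation']).as_matrix().round(3))
E
```

```text
[[ 0.641  -0.0822  0.022 ]
 [ 0.6468 -0.2421  0.022 ]
 [ 0.4431 -0.0901  0.022 ]
 [ 0.4502 -0.25    0.022 ]]
pose [ 0.54532739 -0.16611701  0.03992748] [-0.  -0.4 -0.  -0.6  0.   0.4  0.   0.6]
0 [[40.0, 90.0], [46.0, 205.0], [272.0, 89.0], [279.0, 184.0]] [[644.0, 194.0], [688.0, 135.0], [503.0, 126.0], [540.0, 80.0]]
0.1 [[42.0, 87.0], [48.0, 203.0], [271.0, 90.0], [277.0, 185.0]] [[643.0, 186.0], [687.0, 127.0], [503.0, 129.0], [540.0, 83.0]]
0.2 [[45.0, 84.0], [52.0, 201.0], [269.0, 91.0], [276.0, 186.0]] [[641.0, 178.0], [685.0, 119.0], [505.0, 133.0], [541.0, 87.0]]
0.3 [[50.0, 81.0], [57.0, 199.0], [267.0, 92.0], [273.0, 186.0]] [[638.0, 169.0], [681.0, 110.0], [506.0, 136.0], [543.0, 90.0]]
pivot [[ 0.58029949 -0.16471992  0.085     ]] post [[205.14464515  49.19489589]]
[[-0.001  0.372 -0.928]
 [ 0.002 -0.928 -0.372]
 [-1.    -0.002 -0.   ]]
```

The pose fits: the corner residuals are 0.6 px or less, the post top matches within about 2 px, and the flag starts at about 0.2 rad. The plan has three parts:

1. With the gripper shut, press the tab from above at 28 mm right of the axle, which raises the flag to about 60°.
2. From the left, push the flag past upright.
3. Press it down on the right.

First I'll approach the tray and align the tool with it.

>>> drive_tool(motion="0 -0.4 -0.9 0.43;0 -0.4 -0.9 0.43;0 -0.4 -0.9 0.43;0 -0.4 -0.9 0.43;0 -0.4 -0.9 0.43;0 -0.4 -0.9 0.43;0 -0.4 -0.9 0.43", gripper=0)

```text
time_s: 0.68
tcp_pos: [0.3614, -0.4143, 0.2301]
orientation: [2.198, 0.053, -2.2]
wrist_force: [-0.5, -0.1, 1.4]
opening: 0.0004
```

```bash
cat >> h.py <<'E'
from scipy.spatial.transform import Rotation
P0=np.array([0.54532739,-0.16611701,0.03992748])
def go(*ts):  # targets in pivot frame (mm) -> shares
    s=env.sense(); M=Rotation.from_rotvec(s['orientation']).as_matrix()
    ang=np.arctan2(M[1,1],M[0,1]); d=np.degrees(ang-(P0[2]-np.pi/2))
    print('t',round(s['time_s'],2),'pivot-frame mm',((s['tcp_pos']-tr(P0,[(.035,0,.085)])[0])@Tm(P0)[:3,:3]*1e3).round(1),'F',s['wrist_force'].round(1),'open',round(s['opening'],3),'yaw err deg',round(d,1))
    for t in ts:
        w=tr(P0,[np.array(t)/1e3+[.035,0,.085]])[0]
        print(t,((w-s['tcp_pos'])@M/.2).round(3))
E
python3 -c "
from h import *
go((-5,-28,130),(-5,-28,30))"
```

```text
t 0.68 pivot-frame mm [-228.7 -240.6  145.1] F [-0.5 -0.1  1.4] open 0.0 yaw err deg 0.4
(-5, -28, 130) [ 0.077 -1.055 -1.126]
(-5, -28, 30) [ 0.577 -1.054 -1.126]
```

>>> drive_tool(motion="0 -0.9 -0.95 0;0 -0.9 -0.95 0;0 -0.9 -0.95 0;0 -0.9 -0.95 0;0 -0.9 -0.95 0;0 -0.9 -0.95 0;0 -0.9 -0.95 0;0 -0.9 -0.95 0;0 -0.9 -0.95 0")

```text
time_s: 1.43
tcp_pos: [0.5425, -0.2264, 0.2296]
orientation: [2.196, 0.053, -2.201]
wrist_force: [-0.1, -1.6, 0.3]
opening: 0.0002
```

```bash
python3 -c "
from h import *
go((-5,-28,30))"
```

```text
t 1.43 pivot-frame mm [-40.2 -60.2 144.6] F [-0.1 -1.6  0.3] open 0.0 yaw err deg 0.4
(-5, -28, 30) [ 0.573 -0.159 -0.179]
```

>>> drive_tool(motion="0 -0.159 -0.179 0;0.2 -0.159 -0.179 0;0.4 -0.159 -0.179 0;0.57 -0.159 -0.179 0;0.57 -0.159 -0.179 0;0.57 -0.159 -0.179 0;0.57 -0.159 -0.179 0")

```text
time_s: 2.02
tcp_pos: [0.5767, -0.1947, 0.1184]
orientation: [2.199, 0.049, -2.199]
wrist_force: [-0.2, -0.1, 0.4]
opening: 0.0
```

Run:
```python
from h import *
go((-5,-28,-22))
a=env.read_camera('top')[180:272,295:375,::-1]; b=env.read_camera('scene')[140:230,185:285,::-1]
c=np.zeros((460,800,3),np.uint8);c[:,:400]=cv2.resize(a,None,fx=5,fy=5,interpolation=2);c[:360,400:]=cv2.resize(b,None,fx=4,fy=4,interpolation=2);cv2.imwrite('pics/c2.png',c)
```

```text
t 2.02 pivot-frame mm [ -4.8 -29.8  33.4] F [-0.2 -0.1  0.4] open 0.0 yaw err deg 0.3
(-5, -28, -22) [ 0.277 -0.009  0.001]
```

View pics/c2.png

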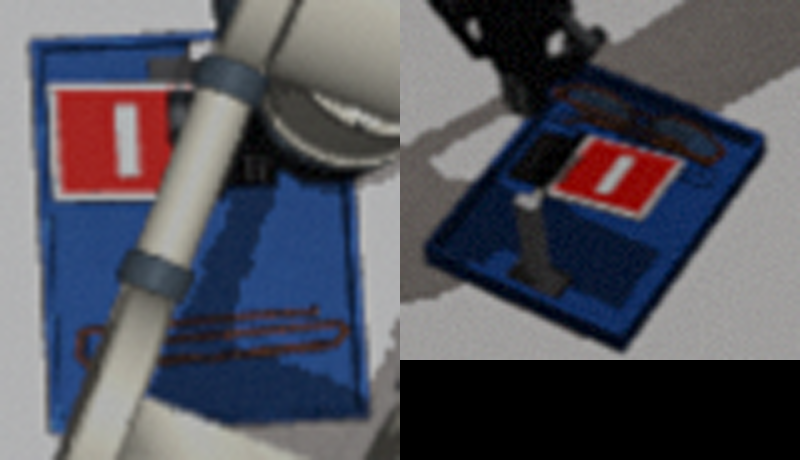

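The fingertip (scene crop, about (525,112)) hangs above the tab at (540,158), and the flag is untouched. Now I'll press slowly.

>>> drive_tool(motion="0.06 -0.009 0 0;0.1 -0.009 0 0;0.13 -0.009 0 0;0.16 -0.009 0 0;0.18 -0.009 0 0;0.2 -0.009 0 0;0.22 -0.009 0 0;0.24 -0.009 0 0;0.26 -0.009 0 0;0.275 -0.009 0 0;0.275 -0.009 0 0")

```text
time_s: 3.03
tcp_pos: [0.5776, -0.1926, 0.0638]
orientation: [2.201, 0.049, -2.196]
wrist_force: [0.5, -0.7, -0.3]
opening: 0.0002
```

Run:
```python
from h import *
go((-5,-28,-22),(-5,-28,40))
snap('scene','c3.png',(175,110,295,230),4)
```

```text
t 3.03 pivot-frame mm [ -3.9 -27.8 -21.2] F [ 0.5 -0.7 -0.3] open 0.0 yaw err deg 0.3
(-5, -28, -22) [0.004 0.001 0.006]
(-5, -28, 40) [-0.306  0.001  0.005]
```

View pics/c3.png

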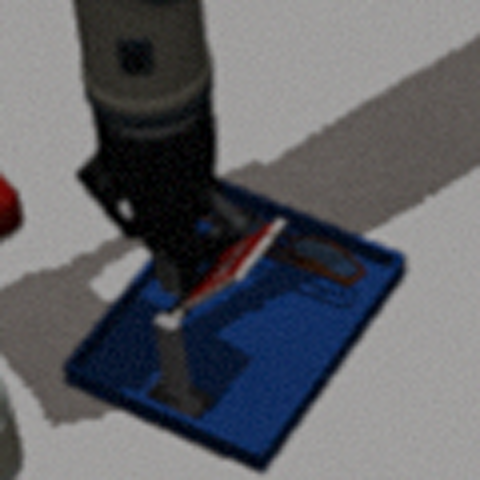

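The tab is pressed down and the flag has risen to roughly 45–60°; the tray looks still. I'll go up and over to the left side.

>>> drive_tool(motion="-0.15 0 0 0;-0.35 0 0 0;-0.55 0 0 0;-0.7 0 0 0;-0.7 -0.15 0 0;-0.7 -0.35 0 0;-0.7 -0.55 0 0;-0.7 -0.62 0 0;-0.7 -0.62 0 0;-0.7 -0.62 0 0")

```text
time_s: 3.92
tcp_pos: [0.5716, -0.0682, 0.204]
orientation: [2.199, 0.051, -2.195]
wrist_force: [-0.6, -0.4, 0.5]
opening: -0.0005
```

Run:
```python
from h import *
for a in np.radians((40,50,60,70)):
  Q=[(35e-3+x,.08*np.cos(a),.085+.08*np.sin(a)) for x in(.028,-.028)]
  print(np.degrees(a).round(),((proj('scene',tr(P0,Q))-[175,110])*4).round().tolist())
go((-5,95,115),(-5,95,20),(-5,-10,20))
snap('scene','c4.png',(175,110,295,230),4)
```

```text
40.0 [[255.0, 295.0], [300.0, 236.0]]
50.0 [[240.0, 279.0], [286.0, 220.0]]
60.0 [[224.0, 264.0], [270.0, 205.0]]
70.0 [[206.0, 251.0], [252.0, 192.0]]
t 3.92 pivot-frame mm [ -4.9  96.8 119. ] F [-0.6 -0.4  0.5] open -0.0 yaw err deg 0.4
(-5, 95, 115) [0.02  0.009 0.001]
(-5, 95, 20) [0.495 0.009 0.002]
(-5, -10, 20) [0.496 0.534 0.006]
```

View pics/c4.png

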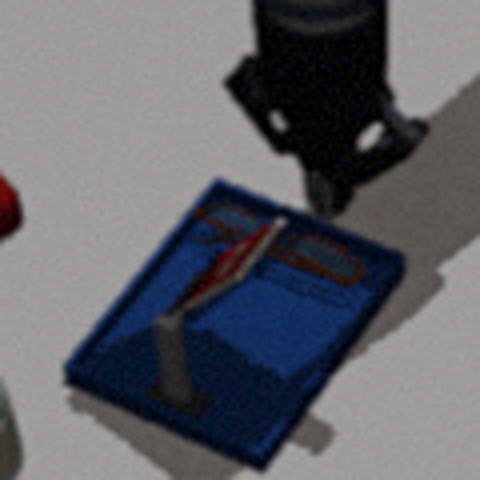

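The flag stands at about 52° and the tray is in place. I'll lower to 35 mm above the axle, left of the flag, then sweep right.

>>> drive_tool(motion="0.15 0 0 0;0.3 0 0 0;0.42 0 0 0;0.42 0.05 0 0;0.42 0.12 0 0;0.42 0.19 0 0;0.42 0.26 0 0;0.42 0.33 0 0;0.42 0.4 0 0;0.42 0.47 0 0;0.42 0.54 0 0;0.42 0.56 0 0")

```text
time_s: 4.97
tcp_pos: [0.577, -0.1843, 0.1208]
orientation: [2.202, 0.045, -2.195]
wrist_force: [1.2, 0.4, -0.1]
opening: 0.0001
```

Run:
```python
from h import *
go((-5,-30,25),(-5,-45,18),(-5,-55,8),(-5,-55,3),(-5,-55,0))
snap('scene','c5.png',(175,110,295,230),4)
```

```text
t 4.97 pivot-frame mm [ -4.1 -19.5  35.8] F [ 1.2  0.4 -0.1] open 0.0 yaw err deg 0.2
(-5, -30, 25) [0.054 0.053 0.005]
(-5, -45, 18) [0.09  0.127 0.005]
(-5, -55, 8) [0.14  0.177 0.006]
(-5, -55, 3) [0.165 0.177 0.006]
(-5, -55, 0) [0.18  0.177 0.006]
```

View pics/c5.png

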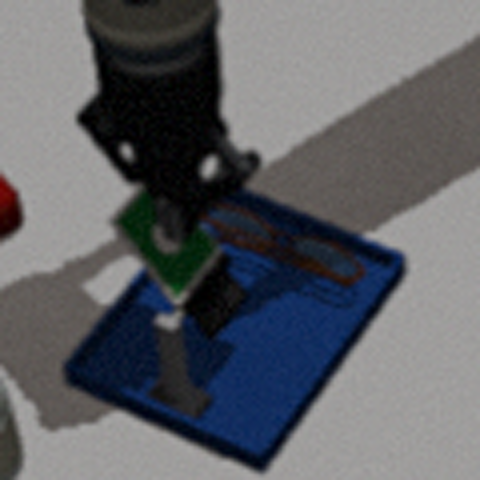

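The flag is past upright with the green face showing, and the fingertip rests on it. Now I'll press it down gently.

>>> drive_tool(motion="0.03 0.06 0 0;0.06 0.12 0 0;0.09 0.16 0 0;0.11 0.177 0 0;0.125 0.177 0 0;0.14 0.177 0 0;0.15 0.177 0 0;0.16 0.177 0 0;0.165 0.177 0 0;0.17 0.177 0 0;0.17 0.177 0 0")

```text
time_s: 5.93
tcp_pos: [0.5785, -0.2189, 0.087]
orientation: [2.201, 0.046, -2.195]
wrist_force: [-0.5, 2.2, 2.7]
opening: -0.0002
```

Run:
```python
from h import *
go((-5,-55,0),(-5,-55,-2))
```

```text
t 5.93 pivot-frame mm [ -3.9 -54.1   2. ] F [-0.5  2.2  2.7] open -0.0 yaw err deg 0.2
(-5, -55, 0) [0.01  0.005 0.005]
(-5, -55, -2) [0.02  0.005 0.005]
```

>>> drive_tool(motion="0.01 0 0 0;0.02 0 0 0;0.03 0 0 0;0.03 0 0 0")

```text
time_s: 6.27
tcp_pos: [0.5789, -0.219, 0.0864]
orientation: [2.204, 0.044, -2.191]
wrist_force: [-10.0, 3.7, 21.1]
opening: -0.0003
```

The force rose to 21 N with only 0.6 mm of travel, so the flag is on its stop. I'll retreat straight up and clear the view.

>>> drive_tool(motion="-0.05 0 0 0;-0.2 0 0 0;-0.4 0 0 0;-0.6 0 0 0;-0.8 0 0.1 0;-0.8 0.2 0.3 0;-0.8 0.4 0.5 0;-0.8 0.6 0.7 0;-0.8 0.6 0.8 0;-0.8 0.6 0.8 0;-0.8 0.6 0.8 0;-0.8 0.6 0.8 0")

```text
time_s: 7.27
tcp_pos: [0.4228, -0.346, 0.2462]
orientation: [2.206, 0.041, -2.191]
wrist_force: [0.2, -0.1, 0.1]
opening: 0.0002
```

Run:
```python
from h import *
go()
a=env.read_camera('top')[180:272,295:375,::-1]; b=env.read_camera('scene')[140:230,185:285,::-1]
g=env.read_camera('scene')[195:295,305:415,::-1]
c=np.zeros((600,800,3),np.uint8);c[:460,:400]=cv2.resize(a,None,fx=5,fy=5,interpolation=2);c[:360,400:]=cv2.resize(b,None,fx=4,fy=4,interpolation=2);c[380:580,500:720]=cv2.resize(g,None,fx=2,fy=2);cv2.imwrite('pics/c6.png',c)
for th in (2.8,3.0,3.14):
  Q=[(35e-3+x,y*np.cos(th),.085+y*np.sin(th)) for x,y in((.028,.08),(-.028,.08),(.023,-.032),(-.023,-.032))]
  print(th,((proj('top',tr(P0,Q))-[295,180])*5).round(0).tolist(),((proj('scene',tr(P0,Q))-[185,140])*4+[400,0]).round(0).tolist())
```

```text
t 7.27 pivot-frame mm [-164.6 -174.8  161.2] F [ 0.2 -0.1  0.1] open 0.0 yaw err deg 0.1
2.8 [[370.0, 66.0], [378.0, 184.0], [141.0, 99.0], [147.0, 193.0]] [[440.0, 123.0], [486.0, 68.0], [584.0, 213.0], [620.0, 166.0]]
3.0 [[372.0, 71.0], [381.0, 187.0], [140.0, 97.0], [145.0, 192.0]] [[438.0, 137.0], [484.0, 81.0], [585.0, 208.0], [621.0, 160.0]]
3.14 [[370.0, 75.0], [378.0, 190.0], [140.0, 96.0], [145.0, 191.0]] [[439.0, 147.0], [485.0, 92.0], [585.0, 204.0], [621.0, 156.0]]
```

View pics/c6.png

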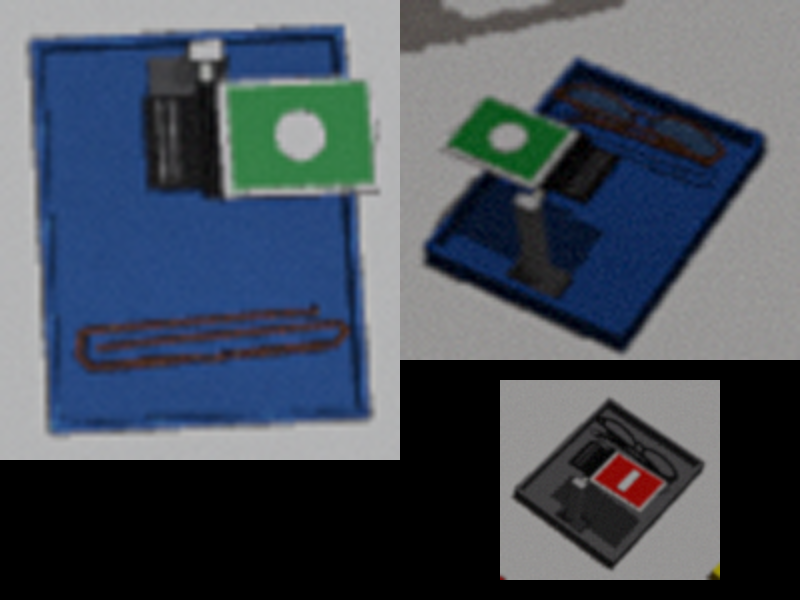

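The flag's outer corners in the scene crop are about (440,150) and (483,95), which matches pi (predicted (439,147) and (485,92)). The tray corners haven't moved, and the grey flag is still red.

```bash
python3 -c "
from h import *
print(env.job_done())"
```

```text
the job is handed in; nothing more can be done
None
```

I flipped the blue tray's flag to green and handed the job in at about 7.4 s. I pressed the thumb tab with the shut gripper, which raised the flag to about 52°. Then I pushed it over from the left and pressed it down onto its stop, where the force rose to about 21 N with almost no travel.

My last pictures showed:
- **Blue flag:** it lies flat with the green face up, and its corners are within about 1 px of those predicted for pi.
- **Blue tray and brown spectacles:** they are at the same pixels as at the start.
- **Grey flag:** it is still on red.
- **Arm:** it is clear of everything, with the wrist force near zero.

None of these checks failed or disagreed. I did not look again at the mug, spray bottle, screwdriver, case or note pad; the arm was kept clear of them.

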